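Fill the curing tray with fan handles and hold the lamp's dead-man key

TASK

Two of the five sockets in the fan-handle curing tray are empty: stand one of the two spare handles from the stand fully down in each, leaving the three handles already in the tray where they are and the things around undisturbed. Then press the lamp's spring-loaded dead-man key about half way down (12 mm, give or take 4) and never to its bottom stop, which trips the lamp. Keep it pressed there: the program finishes while the arm is still holding the key half way down.

Things in the scene. Friction and masses are not known exactly. Their poses are not given: they have to be found in the camera images.
- tray: Fixed lamp-curing tray: grey base plate 12 mm thick, 300 mm long along its y, lying flat on the table. Origin on the table, under the middle of the row of five sockets; the row runs along the tray's y at 55 mm pitch. A lamp bar 30 mm thick runs parallel to the row with its middle 70 mm to the tray's -x side; its top is 58 mm above the table.
- socket0_in (a point): Centre of the inner floor of one of five equal fixed square sheet-aluminium sockets on the tray: 26 x 26 mm inside, 3 mm walls, 40 mm deep; floor 15 mm and rim 55 mm above the table. z up, x and y as the tray. The numbering does not give the order along the row; three of the sockets already hold a handle, two are empty (no handle's foot near this point).
- socket1_in (a point): Centre of the inner floor of one of five equal fixed square sheet-aluminium sockets on the tray: 26 x 26 mm inside, 3 mm walls, 40 mm deep; floor 15 mm and rim 55 mm above the table. z up, x and y as the tray. The numbering does not give the order along the row; three of the sockets already hold a handle, two are empty (no handle's foot near this point).
- socket2_in (a point): Centre of the inner floor of one of five equal fixed square sheet-aluminium sockets on the tray: 26 x 26 mm inside, 3 mm walls, 40 mm deep; floor 15 mm and rim 55 mm above the table. z up, x and y as the tray. The numbering does not give the order along the row; three of the sockets already hold a handle, two are empty (no handle's foot near this point).
- socket3_in (a point): Centre of the inner floor of one of five equal fixed square sheet-aluminium sockets on the tray: 26 x 26 mm inside, 3 mm walls, 40 mm deep; floor 15 mm and rim 55 mm above the table. z up, x and y as the tray. The numbering does not give the order along the row; three of the sockets already hold a handle, two are empty (no handle's foot near this point).
- socket4_in (a point): Centre of the inner floor of one of five equal fixed square sheet-aluminium sockets on the tray: 26 x 26 mm inside, 3 mm walls, 40 mm deep; floor 15 mm and rim 55 mm above the table. z up, x and y as the tray. The numbering does not give the order along the row; three of the sockets already hold a handle, two are empty (no handle's foot near this point).
- handle0: One of the three handles already standing in sockets of the tray: turned light-wood fan handle, a round rod 22 mm in diameter and 120 mm long, foot narrowing to 16 mm over its lowest 10 mm, top edge rounded, 25 to 50 g; origin at the centre of its foot, z along the rod to its upper end. It stands on the socket floor, so its upper end is 135 mm above the table.
- handle1: One of the three handles already standing in sockets of the tray: turned light-wood fan handle, a round rod 22 mm in diameter and 120 mm long, foot narrowing to 16 mm over its lowest 10 mm, top edge rounded, 25 to 50 g; origin at the centre of its foot, z along the rod to its upper end. It stands on the socket floor, so its upper end is 135 mm above the table.
- handle2: One of the three handles already standing in sockets of the tray: turned light-wood fan handle, a round rod 22 mm in diameter and 120 mm long, foot narrowing to 16 mm over its lowest 10 mm, top edge rounded, 25 to 50 g; origin at the centre of its foot, z along the rod to its upper end. It stands on the socket floor, so its upper end is 135 mm above the table.
- spare0: One of the two spare handles, standing upright in the spares stand: turned light-wood fan handle, a round rod 22 mm in diameter and 120 mm long, foot narrowing to 16 mm over its lowest 10 mm, top edge rounded, 25 to 50 g; origin at the centre of its foot, z along the rod to its upper end. It starts with its foot 15 mm and its upper end 135 mm above the table, loose in a cell of the stand.
- spare1: One of the two spare handles, standing upright in the spares stand: turned light-wood fan handle, a round rod 22 mm in diameter and 120 mm long, foot narrowing to 16 mm over its lowest 10 mm, top edge rounded, 25 to 50 g; origin at the centre of its foot, z along the rod to its upper end. It starts with its foot 15 mm and its upper end 135 mm above the table, loose in a cell of the stand.
- stand: Fixed dark-wood stand for the spares: foot plate 140 x 60 x 12 mm (x, y, z) with two square cells 26 x 26 mm inside and 40 mm deep, rims 55 mm above the table, their centres 35 mm either side of the origin along the stand's x. Origin on the table under its centre.
- key_box: Fixed grey housing of the lamp's dead-man key, 90 x 110 x 45 mm (x, y, z). Origin on the table under its centre. The key's black pad stands on a stem above its middle.
- key_top (a point): Centre of the flat top of the key's black pad, 50 x 60 mm (along the housing's x and y), 14 mm thick; 85 mm above the table when released; goes down with the pad.
- key (a joint): How far the dead-man key is pressed straight down, in m: 0 released, 0.024 at its bottom stop; 0.012 is half way. A spring pushes it back up: about 3 N to start it, about 7 N half way, about 11 N at the bottom. It rises when let go.
- thread_cone: Bystander: black cone of thread, 60 mm wide, 100 mm tall; origin at the centre of its underside.
- lacquer_jar: Bystander: lacquer jar, 60 mm wide, 70 mm tall; origin at the centre of its underside.
- brush: Bystander: wooden-handled lacquer brush, about 160 mm long and 20 mm thick, lying on the table, long axis along its x; origin at its underside, about the middle.

How it is judged:
By the outcome, as a careful person would: the job done as asked, in the order asked, and still so for the second after the job is handed in, while the arm keeps its last pose, push and grip.
It also fails if it takes over 72 s, if anything falls off the work surface, if the arm or the gripper's body presses on something with over 40 N, if the wrist force passes 120 N, or if a joint passes its speed limit or range.

ROBOT

A 7-joint arm with a two-finger parallel gripper is mounted at the origin on the work surface. World frame = base frame: x ahead of the robot, y to its left, z up, the work surface at z = 0. Lengths are in m, angles in rad, forces in N, time in s.
With the tool pointing down it reaches from about 0.375 to 0.925 m from the base axis. Payload 3.1 kg.
Tool frame: the origin (TCP) lies between the finger pads; the fingertips stand 19 mm ahead of it and the grasp point (between the pads) is the TCP; z points along the fingers, y is the direction in which the jaws open and shut (so a half turn about z gives the same grasp; the last joint's range is limited). The gripper opens to 85 mm and grips with 20 to 120 N. Pads are 22 mm wide; open, the fingers measure 114 mm over their backs; the gripper's body (76 mm by 85 mm) begins 54 mm behind the grasp point. The pads swing forward as they close: fully open they stand 13 mm farther back than shut.
Start: joints at [-1.439, 0.383, 0.044, 1.598, -0.018, 1.161, -0.05], TCP at [0.148, 0.633, 0.25] pointing down, gripper open.
Joint ranges: [-2.61, 2.61], [-0.41, 2.15], [-1.48, 1.57], [0, 2.5], [-1.57, 4.71], [0.05, 1.97], [-2.85, 2.85]. Speed limits (rad/s): [2.79, 2.79, 3.14, 3.14, 3.14, 3.14, 3.14].

INTERFACE

Orientations are given as a unit quaternion [x, y, z, w].
In Python, from bench import move_ptp, movel, move_j, move_gripper, pause, inverse_kinematics, read_camera, camera_params, MotionError, sign_off, look_for, tip_of, read_time_s, read_qpos, read_joint_vel, read_effort, read_eef_pos, read_tcp_rot, read_ft_force, read_ft_torque, read_finger_gap gives the robot as it stands. Calls block until the motion is done:
- move_ptp(position, orientation): joint-space move of the TCP to a pose.
- movel(position, orientation=None, speed=0.15): straight line of the TCP; orientation=None keeps the orientation; speed is the mean speed in m/s.
- move_j(angles): joint-space move.
- move_gripper(opening, effort=None): finger opening in m; effort is the grip in N (None keeps the last); returns when the fingers have stopped.
- pause(seconds).
- inverse_kinematics(position, orientation): joint angles nearest the present ones, or None.
- read_camera(name): name is "scene" or "side" or "wrist"; returns the picture (400x640x3 uint8, red, green, blue); there is no depth.
- camera_params(name): a dict with "K" (3x3 intrinsics, pixels), "camera_from_world" (4x4, takes a point from world to camera coordinates). Camera axes: x right, y down, z forward; pixel columns grow to the right and rows downward; lengths in m; the calibration is good to about 2 mm. A picture is of the moment at which its call begins: read the wrist's pose just before it. camera_params takes no time and is no camera call; for the wrist camera it gives the pose at the moment of the call.
A pose or a line that the arm cannot do raises MotionError and nothing moves.
- sign_off(): hands the job in, once; it reports no verdict.
Trained networks look in the newest picture that a camera, given by its name, has taken for a name from the list of things; names that differ only in an ending like _2 or _b are one class to them, and where a whole thing is asked for, a point or a joint stands for the part that bears it (a point fixed in the world has none). Each returns a list of dicts, best first, with "confidence" (0 to 1); they miss things now and then, are a little off and sometimes report something else, mostly with a low value. They report only what shows in the picture. A call takes as long as a camera call.
- look_for(camera, name): "at" ([column, row] in pixels, amid what is visible of it).
- tip_of(camera, name): "at" ([column, row] in pixels: a listed point, or the origin of a listed thing).
Readings, each from a call of its own:
- read_time_s(): time.
- read_qpos(): joint angles.
- read_joint_vel(): joint speeds.
- read_effort(): joint torques, N m.
- read_eef_pos(): TCP position.
- read_tcp_rot(): TCP orientation.
- read_ft_force(): force on the tool from outside, world axes, zero at the start.
- read_ft_torque(): the same for the moment, N m.
- read_finger_gap(): finger opening in m.
Only numpy, scipy, OpenCV 4.12 (cv2) and the standard library are available. Lean on these libraries where they do the work, as an engineer would, in place of code of your own. Each camera call takes 0.05 s, during which the arm holds its last target. There are 200 camera calls.

## Working session

There is one attempt and no reset: what is moved stays moved. The work goes in short steps, each a Python script; the robot and the scene stay as the last script left them, time stands still between calls to the robot, and variables do not carry over. Pictures are saved under pics/ and viewed, about 8 in all and at most 12, crops included, and the job is handed in when it is done.

```bash
mkdir -p pics; ls
cat > h.py <<'E'
from bench import *
import numpy as np, cv2
def save(cam,fn,img=None):
    im=read_camera(cam) if img is None else img
    cv2.imwrite('pics/'+fn,im[:,:,::-1]); return im
def ray(cam,px,P=None):
    P=P or camera_params(cam); K=np.array(P['K']);T=np.array(P['camera_from_world']);R=T[:3,:3];t=T[:3,3]
    d=R.T@np.linalg.solve(K,[px[0],px[1],1]); return -R.T@t,d
def at_z(cam,px,z,P=None):
    o,d=ray(cam,px,P); return o+d*(z-o[2])/d[2]
def proj(cam,p,P=None):
    P=P or camera_params(cam); T=np.array(P['camera_from_world']); c=T[:3,:3]@np.array(p)+T[:3,3]; q=np.array(P['K'])@c; return q[:2]/q[2]
E
python3 - <<'E'
from h import *
np.set_printoptions(precision=3,suppress=True)
print(read_time_s(),read_eef_pos(),read_tcp_rot(),read_qpos())
a=save('scene','a.png');b=save('side','b.png')
Z={'handle0':.015,'spare0':.015,'socket0_in':.015,'tray':0,'stand':0,'key_box':0,'key_top':.085,'thread_cone':0,'lacquer_jar':0,'brush':0}
for c in('scene','side'):
    o,d=ray(c,(320,200));print(c,o,d)
    for n,z in Z.items():
        for r in tip_of(c,n)[:8]:
            if r['confidence']>.2: print(c,n,round(r['confidence'],2),np.round(r['at']),at_z(c,r['at'],z))
print(read_time_s())
E
```

```text
pics
0.0 [0.148 0.632 0.249] [ 0.115  0.993 -0.001 -0.   ] [-1.439  0.384  0.044  1.6   -0.018  1.161 -0.05 ]
scene [ 1.042 -0.52   0.694] [-0.478  0.546 -0.688]
scene handle0 0.81 [343. 177.] [0.561 0.123 0.015]
scene handle0 0.76 [307. 218.] [ 0.586 -0.047  0.015]
scene handle0 0.64 [294. 230.] [ 0.588 -0.094  0.015]
scene spare0 0.72 [369. 150.] [0.543 0.265 0.015]
scene spare0 0.71 [359. 140.] [0.492 0.287 0.015]
scene spare0 0.65 [382. 149.] [0.567 0.292 0.015]
scene spare0 0.61 [317. 208.] [ 0.582 -0.006  0.015]
scene socket0_in 0.53 [330. 188.] [0.563 0.068 0.015]
scene tray 0.84 [321. 207.] [0.577 0.013 0.   ]
scene tray 0.32 [343. 179.] [0.553 0.133 0.   ]
scene stand 0.64 [371. 152.] [0.54 0.28 0.  ]
scene key_box 0.62 [190. 276.] [ 0.502 -0.322  0.   ]
scene key_top 0.74 [179. 250.] [ 0.499 -0.322  0.085]
scene thread_cone 0.75 [320. 311.] [ 0.763 -0.207  0.   ]
scene lacquer_jar 0.75 [430. 190.] [0.753 0.239 0.   ]
scene brush 0.67 [388. 249.] [0.779 0.007 0.   ]
side [0.315 0.71  0.578] [ 0.316 -0.786 -0.531]
side handle0 0.76 [320. 249.] [0.574 0.06  0.015]
side handle0
[... 209 characters left out ...]
14. 342.] [0.493 0.289 0.015]
side spare0 0.75 [334. 222.] [ 0.583 -0.048  0.015]
side spare0 0.29 [327. 237.] [0.578 0.012 0.015]
side socket0_in 0.73 [322. 253.] [0.567 0.069 0.015]
side tray 0.91 [328. 240.] [0.579 0.004 0.   ]
side tray 0.35 [292. 337.] [0.538 0.281 0.   ]
side stand 0.63 [290. 338.] [0.538 0.285 0.   ]
side key_box 0.9 [396. 180.] [ 0.499 -0.328  0.   ]
side key_box 0.57 [203. 283.] [0.756 0.229 0.   ]
side key_top 0.54 [400. 155.] [ 0.496 -0.317  0.085]
side thread_cone 0.93 [295. 181.] [ 0.762 -0.214  0.   ]
side lacquer_jar 0.61 [204. 287.] [0.747 0.24  0.   ]
side lacquer_jar 0.38 [336. 224.] [ 0.584 -0.061  0.   ]
side brush 0.94 [250. 220.] [0.783 0.003 0.   ]
1.1
```

View pics/a.png

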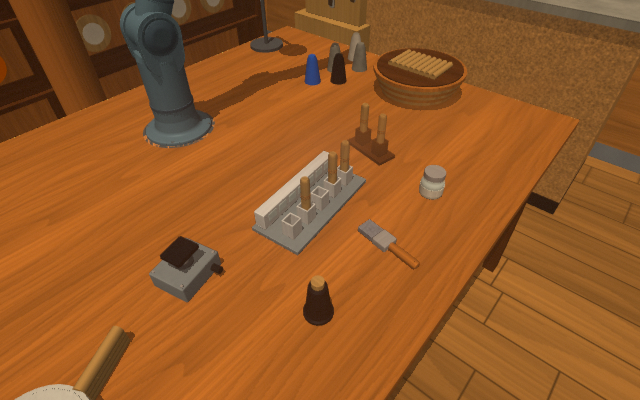

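View pics/b.png

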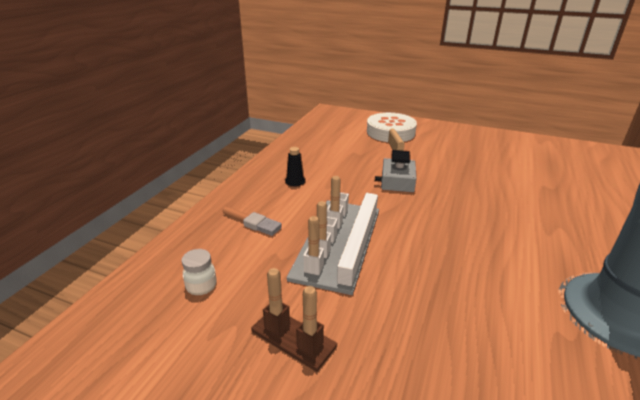

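The scene camera shows empty sockets at about (319,197) and (291,225). These are the middle socket and the end socket at y≈-0.1. The spares stand at (364,115) and (382,130), and the side view agrees. Next I'll refine the positions with the wrist camera from above.

```bash
cat >> h.py <<'E'
def down(deg):  # tool down, jaw axis at world angle deg
    p=np.radians(deg+90)/2; return [float(np.cos(p)),float(np.sin(p)),0.,0.]
E
python3 - <<'E'
from h import *
np.set_printoptions(precision=4,suppress=True)
import json
def shot(name,xyz,deg):
    move_ptp(xyz,down(deg)); pause(.3)
    P=camera_params('wrist'); im=save('wrist',name+'.png')
    json.dump({k:np.array(v).tolist() for k,v in P.items()},open(name+'.json','w'))
    o,d=ray('wrist',(320,200),P);print(name,read_time_s(),read_eef_pos(),read_qpos(),'cam',o,d)
    for n,z in (('spare0',.015),('handle0',.015),('socket0_in',.015),('stand',0),('tray',0),('key_top',.085),):
        for r in tip_of('wrist',n)[:6]:
            if r['confidence']>.2: print(n,round(r['confidence'],2),np.round(r['at'],1),at_z('wrist',r['at'],z,P))
shot('w1',[.53,.26,.32],90+6)
shot('w2',[.57,.01,.36],6)
E
```

```text
w1 3.3917 [0.5298 0.2604 0.3199] [-0.8245  0.2212  0.3489  1.6783 -0.0789  1.2561  1.2173] cam [0.4653 0.2543 0.4442] [ 0.2644  0.0334 -0.9639]
spare0 0.75 [348.4 137.7] [0.5023 0.2947 0.015 ]
spare0 0.57 [329.5 188.3] [0.5668 0.2793 0.015 ]
handle0 0.93 [ 63.8 174.6] [ 0.5844 -0.0483  0.015 ]
handle0 0.73 [197.5 173.5] [0.5654 0.1155 0.015 ]
handle0 0.61 [157.5 174.5] [0.5719 0.0665 0.015 ]
socket0_in 0.83 [152.3 173.2] [0.571  0.0602 0.015 ]
stand 0.56 [338.2 163.7] [0.5373 0.2874 0.    ]
tray 0.86 [117.6 173.6] [0.5799 0.0094 0.    ]
w2 5.0667 [0.57   0.011  0.3598] [-0.6798  0.1708  0.6708  1.682  -0.1089  1.327   0.1169] cam [0.5634 0.0766 0.484 ] [ 0.0337 -0.2647 -0.9638]
handle0 0.79 [320.4 195.9] [ 0.5797 -0.0464  0.015 ]
handle0 0.61 [321.5  65. ] [0.5626 0.1213 0.015 ]
socket0_in 0.91 [322.3 111.8] [0.5698 0.0651 0.015 ]
tray 0.59 [324.5 153.9] [0.5792 0.0093 0.    ]
```

Run:
```python
import cv2,numpy as np
a=cv2.imread('pics/w1.png');b=cv2.imread('pics/w2.png')
a=cv2.resize(a[60:260,230:430],None,fx=2.9,fy=2.9,interpolation=cv2.INTER_CUBIC)
cv2.imwrite('pics/w1c.png',a)
b=cv2.resize(b[30:310,220:420],None,fx=2.1,fy=2.1,interpolation=cv2.INTER_CUBIC)
cv2.imwrite('pics/w2c.png',b)
```

```text
(no output)
```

View pics/w1c.png

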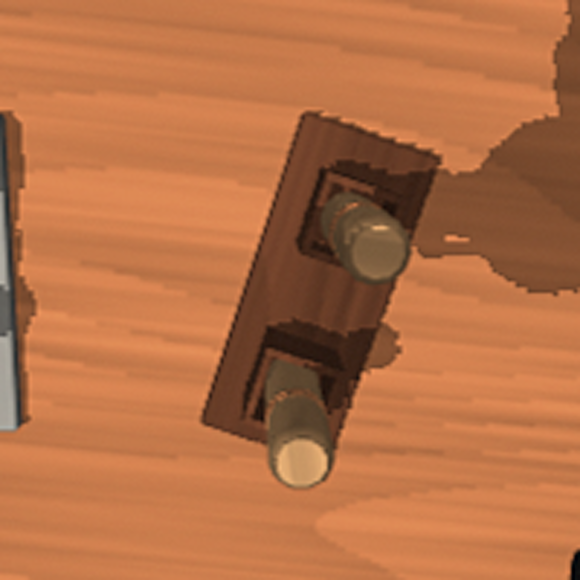

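View pics/w2c.png

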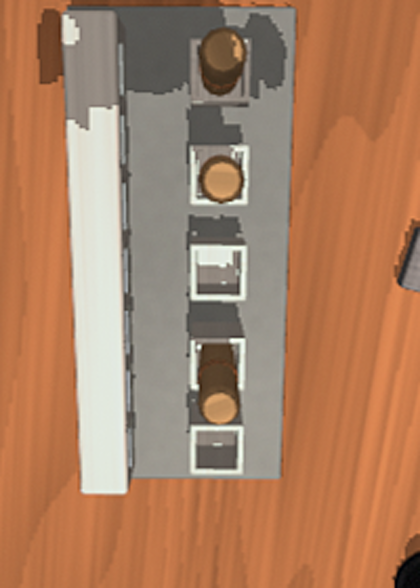

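The wrist crops show the two empty sockets clearly. Their rim centres are at full-image pixels (324,159) and (323,244.5), and an occupied rim sits at (324,113). The spare tops are at about (361,147) and (334,219). Now I'll convert these to world coordinates and check the pitch and spacing.

Run:
```python
from h import *
import json
np.set_printoptions(precision=4,suppress=True)
P1=json.load(open('w1.json'));P2=json.load(open('w2.json'))
c=lambda u,v,s,x,y:((u+.5)/s+x-.5,(v+.5)/s+y-.5)
R=[at_z('',c(u,v,2.1,220,30),.055,P2) for u,v in((219,175),(218,271.5),(217,450.5))]
print(np.array(R),R[0]-R[1],(R[1]-R[2])/2,np.degrees(np.arctan2(*(R[0]-R[2])[[1,0]]))-90)
T=[at_z('',c(u,v,2.9,230,60),.135,P1) for u,v in((379,252),(301,462))]
T2=[at_z('',c(u,v,2.1,220,30),.135,P2) for u,v in((222,180),(220,408),(223,48))]
print('spares',np.array(T),np.linalg.norm(T[1]-T[0]),np.degrees(np.arctan2(*(T[1]-T[0])[[1,0]])));print('handles',np.array(T2))
# stand foot plate corners at z=.012
C=np.array([at_z('',c(u,v,2.9,230,60),.012,P1) for u,v in((306,112),(441,157),(203,422))])
print('stand corners',C,np.linalg.norm(C[0]-C[1]),np.linalg.norm(C[0]-C[2]),'ctr',(C[1]+C[2])/2)
K=[at_z(cm,p,.085) for cm,p in(('scene',(179,250)),('side',(400,155)))];print(np.array(K))
```

```text
[[ 0.5715  0.0648  0.055 ]
 [ 0.577   0.0106  0.055 ]
 [ 0.5888 -0.1001  0.055 ]] [-0.0055  0.0542  0.    ] [-0.0059  0.0554  0.    ] 6.008675794688557
spares [[0.4985 0.2947 0.135 ]
 [0.5668 0.2792 0.135 ]] 0.07004239649959719 -12.759731074133
handles [[ 0.5716  0.065   0.135 ]
 [ 0.583  -0.0446  0.135 ]
 [ 0.5656  0.121   0.135 ]]
stand corners [[0.4588 0.2736 0.012 ]
 [0.4705 0.3307 0.012 ]
 [0.5934 0.2443 0.012 ]] 0.05826240710659009 0.13779947087063607 ctr [0.532  0.2875 0.012 ]
[[ 0.4996 -0.3225  0.085 ]
 [ 0.4957 -0.3161  0.085 ]]
```

The geometry checks out: pitch 55 mm, row yaw 6.0°, spares 70.0 mm apart. Picking the first spare.

```bash
cat >> h.py <<'E'
S=[(.5668,.2792),(.4985,.2947)]; D=[(.5888,-.1001),(.577,.0106)]
GZ=.107
def pick(i):
    x,y=S[i]; q=down(77); move_gripper(.06,40); move_ptp([x,y,.25],q); movel([x,y,GZ],q,.15)
    f0=np.array(read_ft_force()); move_gripper(0.0,40); print('gap',read_finger_gap(),np.array(read_ft_force())-f0)
    movel([x,y,.26],q,.15); print('gap up',read_finger_gap(),np.array(read_ft_force())-f0,read_time_s())
def place(i,dx=0,dy=0):
    x,y=D[i]; x+=dx;y+=dy; q=down(6); move_ptp([x,y,.26],q); movel([x,y,.155],q,.15); pause(.2)
    f0=np.array(read_ft_force())
    for z in np.arange(.147,GZ-.0001,-.004):
        movel([x,y,float(z)],q,.04); f=np.array(read_ft_force())-f0
        if abs(f).max()>3: print(round(z,4),f)
        if abs(f).max()>12: print('STOP');return False
    print('down',read_eef_pos(),f,read_time_s()); return True
E
python3 - <<'E'
from h import *
np.set_printoptions(precision=4,suppress=True)
pick(0)
x,y=D[0]; move_ptp([x,y,.26],down(6)); movel([x,y,.165],down(6),.15); pause(.2)
save('scene','c.png');save('side','d.png');P=camera_params('wrist')
im=save('wrist','e.png')
print(proj('wrist',[x,y,.055],P),proj('wrist',[x,y,.073],P),proj('scene',[x,y,.055]),proj('side',[x,y,.055]))
a=cv2.imread('pics/c.png')[150:270,240:360];b=cv2.imread('pics/d.png')[140:260,280:400]
cv2.imwrite('pics/cd.png',cv2.resize(np.hstack([a,b]),None,fx=3.3,fy=3.3,interpolation=cv2.INTER_CUBIC))
E
```

```text
gap 0.02092520993117943 [-0.7314 -0.5785  3.2871]
gap up 0.020627980268539636 [-0.9651  0.455  -0.7745] 9.5583
[316.3544 200.322 ] [316.2734 207.8581] [291.1927 218.9683] [339.9628 196.1136]
```

View pics/cd.png

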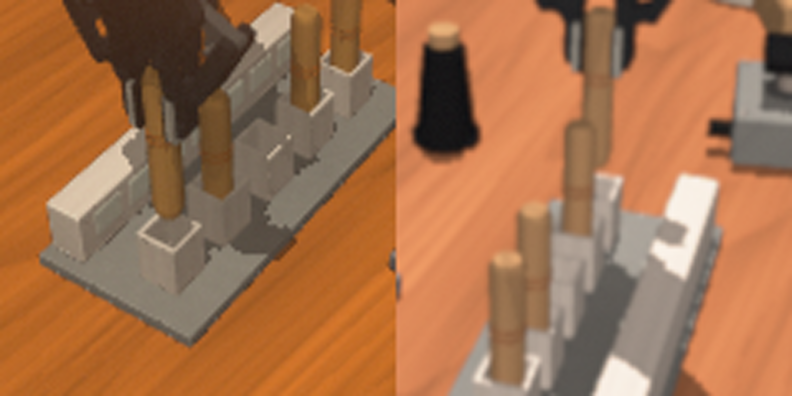

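The handle is held above the end socket: crop left, foot at about (171,215), rim at about (172,235). I'll check for tilt by comparing the projected ideal axis with the picture.

Run:
```python
from h import *
np.set_printoptions(precision=1,suppress=True)
x,y=D[0];print(read_eef_pos())
for cam,ox,oy,k in(('scene',240,150,0),('side',280,140,396)):
    for z in (.193,.133,.073,.055): print(cam,z,((proj(cam,[x,y,z])-[ox,oy])+.5)*3.3-.5+[k,0])
# other handle for reference
for cam,ox,oy,k in(('scene',240,150,0),('side',280,140,396)):
    for z in (.135,.055): print(cam,'h',z,((proj(cam,[.583,-.0446,z])-[ox,oy])+.5)*3.3-.5+[k,0])
```

```text
[ 0.6 -0.1  0.2]
scene 0.193 [156.4  69.1]
scene 0.133 [162.7 142.9]
scene 0.073 [168.5 209.9]
scene 0.055 [170.1 228.7]
side 0.193 [601.6  12. ]
side 0.133 [598.6  91.1]
side 0.073 [595.8 165. ]
side 0.055 [595.  186.3]
scene h 0.135 [215.  93.]
scene h 0.055 [219.2 180.7]
side h 0.135 [578.8 125.7]
side h 0.055 [575.8 226.5]
```

The axis agrees to about 1 px, so I'm inserting it.

Run:
```python
from h import *
np.set_printoptions(precision=4,suppress=True)
if place(0):
    move_gripper(.05); x,y=D[0]; movel([x,y,.25],None,.15)
    print(read_time_s())
    pick(1)
    x,y=D[1]; move_ptp([x,y,.26],down(6)); movel([x,y,.165],down(6),.15)
    save('scene','f.png');save('side','g.png')
    for c in('scene','side'):
        for r in tip_of(c,'handle0')[:6]: print(c,round(r['confidence'],2),np.round(r['at']),at_z(c,r['at'],.015))
    a=cv2.imread('pics/f.png')[150:270,240:360];b=cv2.imread('pics/g.png')[140:260,280:400]
    cv2.imwrite('pics/fg.png',cv2.resize(np.hstack([a,b]),None,fx=3.3,fy=3.3,interpolation=cv2.INTER_CUBIC))
    print(read_time_s())
```

```text
0.107 [-1.126   0.8933  4.8897]
down [ 0.5895 -0.1004  0.1079] [-1.126   0.8933  4.8897] 16.475
17.9667
gap 0.02067745370880493 [-0.6634 -1.3192  3.7103]
gap up 0.02073650108419843 [0.5114 0.1352 0.0494] 22.4333
scene 0.79 [343. 179.] [0.5641 0.1183 0.015 ]
scene 0.68 [309. 216.] [ 0.5862 -0.0395  0.015 ]
scene 0.48 [331. 192.] [0.5729 0.0579 0.015 ]
side 0.81 [314. 267.] [0.5651 0.1185 0.015 ]
side 0.76 [320. 248.] [0.5774 0.0567 0.015 ]
side 0.56 [331. 225.] [ 0.5855 -0.0334  0.015 ]
24.55
```

View pics/fg.png

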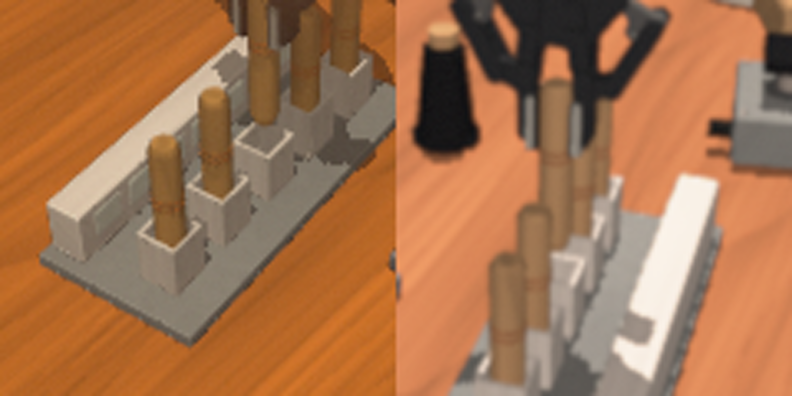

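The first handle is seated, with contact at the expected height. The second is lined up over the middle socket (crop left: foot at (264,120), rim at (265,140)). I'll insert it, then look at the key with the wrist camera.

Run:
```python
from h import *
import json
np.set_printoptions(precision=4,suppress=True)
if place(1):
    move_gripper(.05); x,y=D[1]; movel([x,y,.25],None,.15)
    move_ptp([.55,-.06,.36],down(6)); pause(.2)
    save('wrist','k0.png')
    move_gripper(0.0,40)
    move_ptp([.50,-.32,.27],down(-20)); pause(.3)
    P=camera_params('wrist'); save('wrist','k.png'); json.dump({k:np.array(v).tolist() for k,v in P.items()},open('k.json','w'))
    print(read_time_s(),read_eef_pos(),read_finger_gap(),read_ft_force())
    for n,z in(('key_top',.085),('key_box',0)):
        for r in tip_of('wrist',n)[:3]: print(n,r['confidence'],r['at'],at_z('',r['at'],z,P))
    a=cv2.imread('pics/k0.png')[0:400,160:480];b=cv2.imread('pics/k.png')[:,120:520]
    cv2.imwrite('pics/kk.png',np.hstack([a,b]))
```

```text
0.107 [-0.5503 -1.0243  4.8363]
down [0.5777 0.0104 0.1078] [-0.5503 -1.0243  4.8363] 28.9167
33.2167 [ 0.5008 -0.3191  0.2703] -0.0002224674254063523 [ 0.4874 -0.2291 -0.4156]
key_top 0.71 [314.9, 180.0] [ 0.4982 -0.3192  0.085 ]
key_box 0.6 [315.4, 164.4] [ 0.498  -0.3196  0.    ]
```

View pics/kk.png

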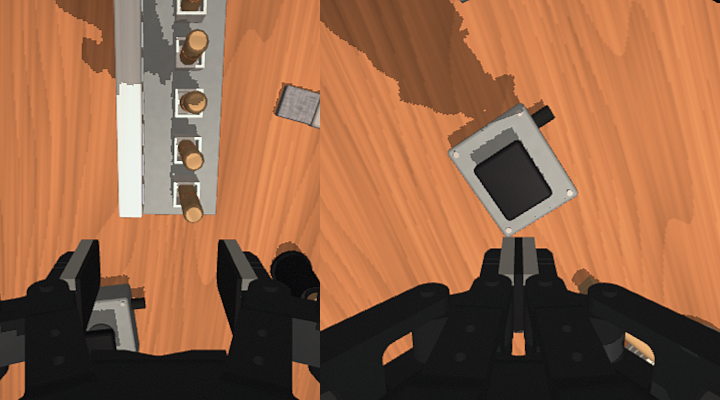

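All five sockets now hold a handle (left half of the picture). The key pad centre is at about (514,180) in the combined picture, which gives (0.498,-0.319). The scene and side views agree. Pressing in small, force-watched steps.

Run:
```python
from h import *
np.set_printoptions(precision=4,suppress=True)
x,y=.498,-.3192
movel([x,y,.115],None,.12); pause(.3); f0=np.array(read_ft_force())
for z in np.arange(.110,.0914,-.002):
    movel([x,y,float(z)],None,.02); pause(.15)
    f=np.array(read_ft_force())-f0; e=read_eef_pos(); print(round(z,4),round(e[2],4),f)
    if f[2]>7.3: print('stop');break
save('scene','m.png');save('side','n.png')
for c in('scene','side'):
    for r in tip_of(c,'key_top')[:2]: print(c,r['confidence'],r['at'],proj(c,[x,y,.085]),proj(c,[x,y,.073]))
print(read_time_s())
```

```text
0.11 0.11 [-0.6079  2.2096  1.0411]
0.108 0.108 [0.3048 0.6405 0.2639]
0.106 0.106 [-0.1606  1.2359  0.1611]
0.104 0.1042 [0.6006 0.277  2.2578]
0.102 0.1023 [0.2331 0.6719 3.6557]
0.1 0.1002 [0.4033 0.1605 6.0906]
0.098 0.0983 [1.3674 0.189  5.7061]
0.096 0.0964 [0.9163 0.4536 7.0078]
0.094 0.0945 [-0.3586 -0.1224  7.0102]
0.092 0.0926 [0.8415 1.0755 7.2188]
scene 0.64 [318.7, 205.7] [179.9491 248.5821] [181.4466 252.4645]
scene 0.63 [177.2, 252.5] [179.9491 248.5821] [181.4466 252.4645]
side 0.45 [398.0, 158.4] [399.4263 154.3919] [398.9523 158.3866]
39.4083
```

Run:
```python
from h import *
np.set_printoptions(precision=4,suppress=True)
F=[]
for _ in range(15): F.append(read_ft_force()); pause(.03)
print(np.mean(F,0),read_eef_pos(),read_time_s())
a=cv2.imread('pics/m.png')[100:330,140:460];b=cv2.imread('pics/n.png')[120:350,180:440]
cv2.imwrite('pics/mn.png',cv2.resize(np.hstack([a,b]),None,fx=1.37,fy=1.37,interpolation=cv2.INTER_CUBIC))
```

```text
[ 0.1945 -0.2146  6.9865] [ 0.4983 -0.3195  0.0926] 39.9083
```

View pics/mn.png

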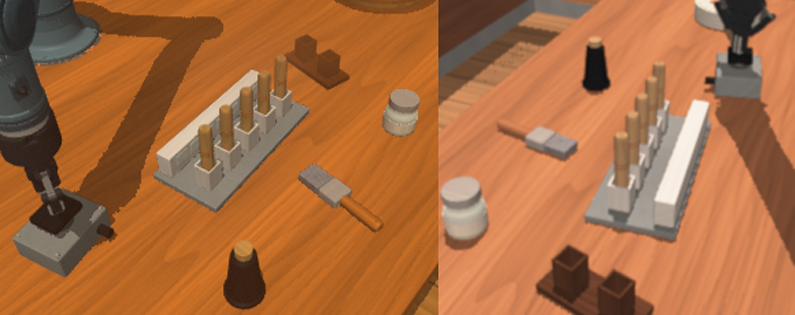

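Both views show five handles at the same height (scene crop from (206,125) to (281,60)), an empty stand at (318,60), and the jar, brush and cone where they were. The arm is on the key pad at (57,205) with 7.0 N, which matches half way.

```bash
python3 -c "
from bench import *
sign_off(); print(read_time_s())"
```

```text
the job is handed in; nothing more can be done
the job is handed in; nothing more can be done
```

Both spare handles now stand fully down in the two empty sockets, the middle one and the end one at −y. The program ended with the arm holding the dead-man key about half way down. I handed the job in right after a clock reading of 39.9 s, against the 72 s limit.

- **Handles:** each spare went in without snagging. The force stayed under 3 N until about 4.9 N of contact right at the seated height. In the final pictures all five handles are level and the stand is empty. The jar, brush and cone look to be where they were.
- **Key:** the fingertips met the pad at a tool height of about 0.104 m and were held at 0.0926 m, which makes the press about 11.5 mm. The averaged force of 7.0 N and the pad's position in the side view both fit half way. I saw no sign of the bottom stop.
- **Checks that disagreed:** single force readings wandered by about 1 N, so I relied on the average. In the last scene picture, the network's top guess for the key was actually the tray, and I ignored it. Its second guess matched the pressed height to within about 4 px.

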